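# Hold the loaded seed counting board over the germination box

## Robot

A 6-joint arm with a two-finger parallel gripper is mounted at the origin on the work surface. World frame = base frame: x ahead of the robot, y to its left, z up, the work surface at z = 0. Lengths are in m, angles in rad, forces in N, time in s.
With the tool pointing down it reaches from about 0.35 to 0.875 m from the base axis. Payload 4.2 kg.
Tool frame: the origin (TCP) lies between the finger pads, 19 mm behind the fingertips; this is the grasp point; z points along the fingers, y is the line along which they close (so a half turn about z gives the same grasp; the last joint's range is limited). The gripper opens to 85 mm and grips with 20 to 120 N. Pads are 22 mm wide; open, the fingers measure 114 mm over their backs; the gripper's body (76 mm by 85 mm) begins 54 mm behind the grasp point. The pads swing forward as they close: fully open they stand 13 mm farther back than shut.
Start: joints at [1.534, 0.385, 0.008, 0, -1.194, -0.259], TCP at [0.182, 0.598, 0.25] pointing down, gripper open.
Joint ranges: [-3.14, 3.14], [-1.21, 2.06], [-1.07, 1.41], [-3.16, 2.05], [-2.99, -0.16], [-3.1, 3.1]. Speed limits (rad/s): [2.79, 2.79, 3.14, 3.14, 3.14, 3.14].

## Interface

Orientations are given as a 3x3 rotation matrix whose columns are the frame's x, y, z axes.
In Python, from station import sense, get_image, job_done gives the robot as it stands.
- The arm moves only by the tool play_rows, never from a script. Its argument "targets" is a list of rows, each a list of 6 numbers: the shift along the tool's x, y, z in m, then the turn, a rotation vector about the tool's x, y, z in degrees. A call has 1 to 10 rows; each row is the pose to reach, as a shift and turn from the pose commanded when the call began, along the tool's axes at that moment; what a row does not reach only later rows make up. A row lasts 1/10 s, in which the tool goes at most 50 mm and 8.59 degrees, less where a joint would pass 70% of its speed; a pose out of reach is approached as far as the arm can. A call with a gripper value outside its range is refused whole. "jaw" is the finger opening in m, from 0 to 0.0854, set as the call begins (left out, the last holds). The fingers move at their own pace and stop on an object; "grip_force" is the grip in N (left out, the last holds). Time passes only in rows, so rows that repeat a pose let the fingers close. It gives the time, the measured TCP pose, the force, the opening and the grip force at its end, in the units of the state.
- sense(): the state, without advancing time (a new reading comes with each control period).
- get_image(name): name is "scene" or "top" or "wrist"; returns a dict with "image" (480x640x3 uint8, red, green, blue), "fov_y" (degrees; the focal length in pixels is half the picture's height over the tangent of half this angle, whatever the lens; pixels are square), "cx", "cy" (the principal point, pixels), "k1" (the pictures are not rectified: a ray, as slopes to the right and down, at radius r is drawn at 1 + k1 r^2 times it, then the intrinsics apply), "R" (3x3) and "t" (3): a world point X has camera coordinates R X + t. Camera axes: x right, y down, z forward; pixel columns grow to the right and rows downward; lengths in m; the calibration is good to about 2 mm. A picture is of the moment at which its call begins. There is no depth.
- job_done(): hands the job in; it is judged then, once.
The state is a dict: "time_s": time; "qpos": joint angles; "joint_vel": joint speeds; "tau": joint torques, N m; "position": TCP position; "orientation": TCP orientation; "ft_force": force on the tool from outside, world axes, zero at the start; "torque": the same for the moment, N m; "finger_gap": finger opening in m; "grip_force": force on a finger pad.
Only numpy, scipy, OpenCV 4.12 (cv2) and the standard library are available. Lean on these libraries where they do the work, as an engineer would, in place of code of your own. Each camera call takes 0.05 s, during which the arm holds its last target. There are 200 camera calls.

## Task

Draw the sprung bolt of the filling tray out to its stop and leave it out, then lift the loaded seed counting board by its bar handle and carry it level over the vial rack to the open germination box, without touching the rack or shifting anything else on the bench. Finish while holding the board: level and still inside the rim of the box, centred and square to its walls, about 1 cm above the blotter, touching neither paper nor walls. Do not put it down, let go or move its drop slide, which the analyst will trip once the board is in place.

Things in the scene. Friction and masses are not known exactly. Their poses are not given: they have to be found in the camera images.
- stand: Filling tray, fixed: white, 124 x 124 mm, walls 8 mm thick and 40 mm high, the counting board lies in it. Origin: centre of its underside, on the bench; x, y along its sides, -x towards the robot. On +x a catch trough 55 mm long, 28 mm high. On -x an aluminium block 30 (x) x 34 (y) x 68 mm high, its outer face 92 mm from the origin, carries the sprung draw bolt.
- knob (a point): Centre of the bolt's black round knob, 26 mm in diameter, 24 mm long, axis level along the stand's x, 53 mm above the bench; moves with the bolt. With the bolt in it is 114 mm from the stand's origin towards -x, with 10 mm of bare rod between knob and block. Can be gripped from above across its diameter (along the stand's y).
- bolt (a joint): Travel of the draw bolt in m: 0 in (its pin reaches 9 mm over the board's rim and locks it in the tray), 0.022 at its outer stop. Pull it along the stand's -x. A spring pulls it in with 2 to 3 N; a friction collar of 5 N keeps it wherever it is left, so the pull is 7 to 8 N.
- board: Counting board loaded with maize grains: square, aluminium, 100 x 100 x 16 mm, about 0.35 kg. Origin: centre of its underside. It starts level in the tray, underside 30 mm above the bench, its x along the stand's x, about 4 mm of play to each wall. Balanced under the middle of its bar handle.
- handle (a point): Middle of the board's bar handle, 46 mm above the centre of its underside: a black bar 64 mm long along the board's x, 14 mm wide along its y, 12 mm high, on two posts 51 mm apart; 24 mm free under the bar.
- drop_slide (a joint): Drop slide (false bottom) of the board in m: 0 shut, 0.008 tripped, when the grains fall. Its steel thumb tab, 26 mm wide, stands at the middle of the board's +x edge, 46 mm from the centre, to 43 mm above the underside; 3 N of friction keep it shut unless the tab is pushed towards the handle.
- box: Open germination box, loose, 0.22 kg: white square box 130 x 130 mm, 38 mm high, walls 3 mm (inside 124 x 124 mm), x and y along its sides, origin at the centre of its underside. The board fits inside with 12 mm to each wall, either way round or turned a quarter.
- blotter (a point): Centre of the upper side of the flat blotter that lines the open box, 6 mm above the box's underside and 32 mm below its rim; axes as the box's, z up.
- closed_box: Germination box already sown, closed with a white lid 136 x 136 mm, 43 mm high in all; beside the open box, on either side of it. Bystander; origin at the centre of its underside.
- rack: Vial rack fixed to the bench between the filling tray and the boxes: 220 mm long along its x, 56 mm wide, two rows of capped glass vials, 95 mm high in all; origin at the centre of its underside.
- dish: Glass dish 96 mm in diameter, 16 mm high, with maize grains and steel forceps leaning out of it. Bystander beyond the boxes; origin at the centre of its underside.
- jar: Sample jar, 56 mm in diameter, 90 mm high. Bystander to the right of the filling tray; origin at the centre of its underside.
- lens: Hand lens lying flat, 68 mm in diameter, 12 mm high, handle 90 mm long along its x. Bystander beyond the rack; origin under the centre of the lens.
Not all that is in view belongs to the job. Leave any red, turquoise or yellow look-alike of the board alone.

How it is judged:
On the way, in this order (a step that is already met when the one before it is completed fails the run):
1. the bolt is drawn out to its stop while the board still lies in the tray (value of joint bolt above 0.019 m and distance of board from where it was at the start of the episode below 0.01 m), for 0.1 s.
2. the board is lifted higher than the vial rack, bolt out (height (world z) of board above 0.1 m and value of joint bolt above 0.018 m), for 0.1 s.
At the end, for the whole second after the job is handed in: The gripper holds the board by its handle (TCP within 45 mm), still, level (0.07 rad), 4 to 18 mm above the blotter, within 7 mm of the open box's centre and 0.09 rad of square, not touching the box; drop slide shut (under 3 mm), bolt out (over 18 mm), open box moved under 8 mm, others 12 mm (horizontal distance between board and blotter below 0.007 m and z of board in the frame of blotter between 0.004 and 0.018 m and (angle between the x axis of board and the x axis of box, either way round below 0.09 rad or angle between the x axis of board and the y axis of box, either way round below 0.09 rad) and angle between board's own z axis and vertical below 0.07 rad and contact force between board and box below 0.2 N and contact force between board and the fingers above 1 N and linear speed of board below 0.01 m/s and angular speed of board below 0.1 rad/s and value of joint bolt above 0.018 m and value of joint drop_slide below 0.003 m and distance of box from where it was at the start of the episode below 0.008 m and distance between the grasp point and handle below 0.045 m and distance of each of closed_box, dish, jar, lens from where it was at the start of the episode below 0.012 m); the arm keeps its last pose, push and grip.
It fails at once if the vial rack is struck (contact force between rack and anything else above 1 N).
It fails at once if the loaded board is tipped so that grains spill (over 0.3 rad) (angle between board's own z axis and vertical above 0.3 rad).
It fails at once if the drop slide is tripped early (value of joint drop_slide above 0.004 m).
It fails at once if the board comes down on the blotter or bench (height (world z) of board below 0.0065 m or contact force between board and box above 3 N).
It fails at once if a bystander or the open box is pushed away (distance of any of closed_box, dish, jar, lens, box from where it was at the start of the episode above 0.015 m).
It also fails if it takes over 51 s, if anything falls off the work surface, if the arm or the gripper's body presses on something with over 40 N, if the wrist force passes 120 N, or if a joint passes its speed limit or range.

## Working session

There is one attempt and no reset: what is moved stays moved. The work goes in short steps, Python scripts to look and compute and a tool call to move; the robot and the scene stay as the last step left them, time stands still between calls to the robot, and variables do not carry over. Pictures are saved under pics/ and viewed, at most 10 in all, crops included, and the job is handed in when it is done.

Besides the shell and the picture viewer there is one more tool, called after ">>>" as a command line: name --pt "numbers of a row" for each row, then --argument value for the rest. play_rows: Moves the arm, as the interface text tells. Its arguments: {"type":"object","properties":{"targets":{"type":"array"},"jaw":{"type":"number"},"grip_force":{"type":"number"}},"required":["targets"]}

```bash
mkdir -p pics; cat > h.py <<'E'
import numpy as np,cv2
from station import sense,get_image
def K(c):
    h,w=c["image"].shape[:2]; f=h/2/np.tan(np.radians(c["fov_y"])/2); return f
def proj(c,X):
    X=np.atleast_2d(X); p=X@np.array(c["R"]).T+np.array(c["t"]); s=p[:,:2]/p[:,2:]
    r2=(s**2).sum(1,keepdims=True); return s*(1+c["k1"]*r2)*K(c)+[c["cx"],c["cy"]]
def ray(c,uv):
    d=(np.array(uv,float)-[c["cx"],c["cy"]])/K(c); s=d.copy()
    for _ in range(30): s=d/(1+c["k1"]*(s**2).sum())
    R=np.array(c["R"]); return -R.T@np.array(c["t"]), R.T@np.append(s,1)
def onz(c,uv,z):
    o,d=ray(c,uv); return o+d*(z-o[2])/d[2]
def save(c,n): cv2.imwrite(n,c["image"][:,:,::-1])
E
python3 - <<'E'
from h import *
import pickle
for n in("top","scene"):
    c=get_image(n); save(c,f"pics/{n}0.png"); pickle.dump(c,open(n+".pkl","wb")); print(n,c["fov_y"],c["cx"],c["cy"],c["k1"],-np.array(c["R"]).T@c["t"])
s=sense(); print(s)
E
```

```text
top 53.617369201519224 320.9641872655158 241.19295774470834 -0.02896681680287119 [ 0.39182803 -0.04206457  1.02762304]
scene 42.31798378787247 319.53003297357185 237.17551998625447 0.014824429919360775 [1.60164967 0.65107286 0.94669964]
{'time_s': 0.1, 'qpos': array([ 1.53359593e+00,  3.85452364e-01,  6.79396898e-03, -4.44807061e-04,
       -1.19402275e+00, -2.58621893e-01]), 'joint_vel': array([ 0.00154981, -0.0021218 ,  0.00236462,  0.00119458,  0.00071307,
       -0.00017937]), 'tau': array([-1.95497073e-04, -3.93318415e+01,  1.88929939e+01,  4.19788465e+00,
       -2.53616679e-03,  3.14061502e-06]), 'position': array([0.18202898, 0.59740166, 0.24905829]), 'orientation': array([[ 9.56514930e-01, -2.91682972e-01, -4.83419051e-04],
       [-2.91683360e-01, -9.56513109e-01, -1.86809496e-03],
       [ 8.24948300e-05,  1.92786601e-03, -9.99998138e-01]]), 'ft_force': array([ 0.09095214, -0.18285454, -0.13436112]), 'torque': array([-0.00026029, -0.01017316,  0.00193413]), 'grip_force': 0.0, 'finger_gap': 0.08538655575781308}
```

View pics/top0.png

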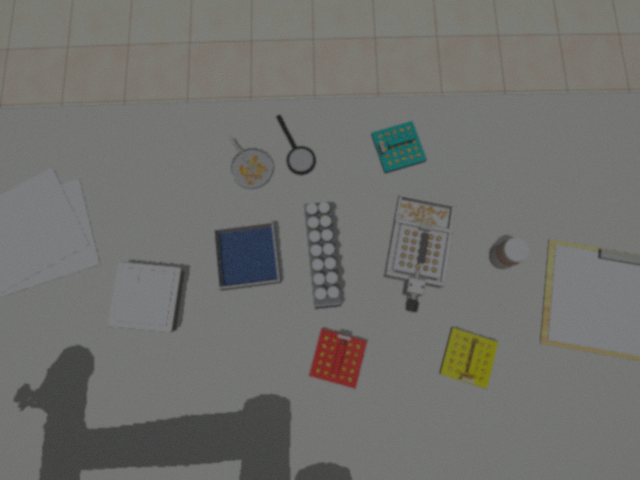

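View pics/scene0.png

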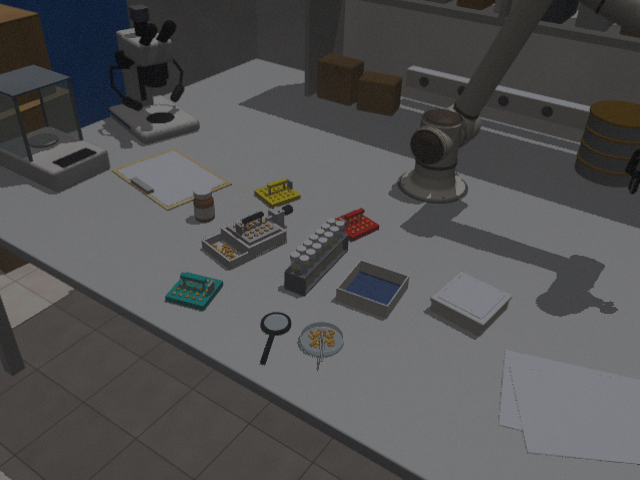

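Candidates in the top view are the aluminium board in the white tray (422,250), turquoise (398,147), red (338,358) and yellow (469,358). I choose the one in the tray, with its knob at (412,305). The open box is at (248,256), the closed box at (146,297) and the rack at (322,254). I'll check with one close crop.

```bash
python3 - <<'E'
from h import *
import pickle
im=pickle.load(open("top.pkl","rb"))["image"][:,:,::-1]
a=cv2.resize(im[190:320,380:460],None,fx=4.5,fy=4.5,interpolation=3)
b=cv2.resize(im[215:296,205:290],None,fx=5,fy=5,interpolation=3)
h=max(a.shape[0],b.shape[0]); f=lambda x:np.pad(x,((0,h-x.shape[0]),(0,0),(0,0)))
cv2.imwrite("pics/crop.png",np.clip(np.hstack([f(a),f(b)]).astype(float)*1.5,0,255).astype(np.uint8))
E
```

```text
(no output)
```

View pics/crop.png

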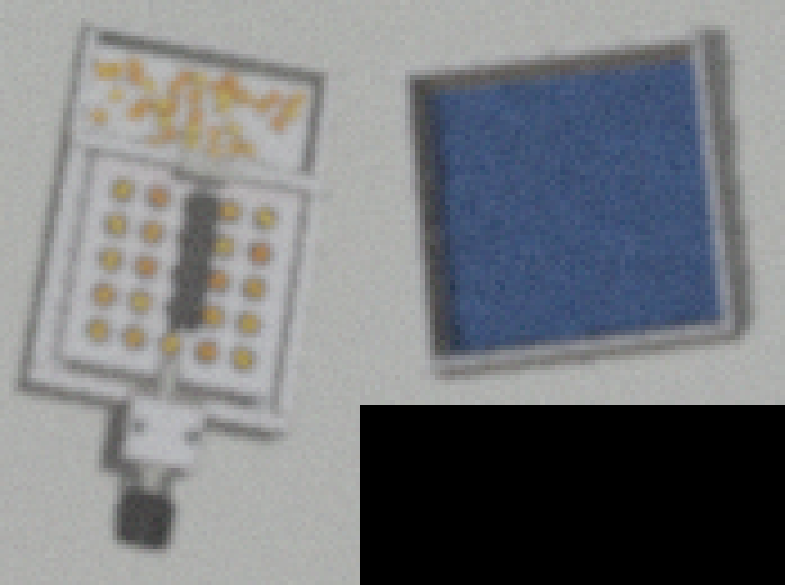

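The crop confirms the board: aluminium with a black bar from (203,185) to (186,327), and the knob at (144,518). The blue blotter fills the open box.

```bash
python3 - <<'E'
from h import *
import pickle
c=pickle.load(open("top.pkl","rb"))
A=lambda u,v:((u-1.75)/4.5+380,(v-1.75)/4.5+190); B=lambda u,v:((u-362)/5+205,(v-2)/5+215)
print("knob",onz(c,A(144,518),.06)); 
h=[onz(c,A(203,187),.082),onz(c,A(186,327),.082)]; print("handle",h,np.mean(h,0),np.linalg.norm(h[0]-h[1]))
d=h[0]-h[1]; print("yaw",np.degrees(np.arctan2(d[1],d[0])))
t=[onz(c,A(*p),.04) for p in((22,388),(282,433))]; print("tray",t,np.linalg.norm(t[0]-t[1]))
bl=[onz(c,B(*p),.006) for p in((445,92),(690,60),(722,322),(458,352))]; print(np.round(bl,4))
r=[onz(c,B(*p),.038) for p in((410,75),(715,38),(738,330),(437,365))]; print(np.round(r,4),np.mean(r,0)); print([np.linalg.norm(r[i]-r[i-1]) for i in range(4)])
for p in((305,205),(330,202),(341,303),(314,307)): print("rack",onz(c,p,.05))
w=get_image("wrist"); s=sense(); R=s["orientation"]
print("wristcam in tool", R.T@(-np.array(w["R"]).T@w["t"]-s["position"]), np.array(w["R"])@R, w["fov_y"])
E
```

```text
knob [ 0.45468247 -0.22382757  0.06      ]
handle [array([ 0.60171371, -0.25580245,  0.082     ]), array([ 0.53770483, -0.24378814,  0.082     ])] [ 0.56970927 -0.24979529  0.082     ] 0.06512664931398429
yaw -10.630583238781094
tray [array([ 0.51747252, -0.17453477,  0.04      ]), array([ 0.49341022, -0.29403152,  0.04      ])] 0.12189531518349526
[[0.6257 0.1754 0.006 ]
 [0.6375 0.067  0.006 ]
 [0.5207 0.0536 0.006 ]
 [0.5105 0.1678 0.006 ]]
[[0.6263 0.1838 0.038 ]
 [0.6392 0.0528 0.038 ]
 [0.5132 0.0439 0.038 ]
 [0.5015 0.1699 0.038 ]] [0.57004021 0.11260226 0.038     ]
[np.float64(0.1255419655197333), np.float64(0.13155935314591527), np.float64(0.1264037032845407), np.float64(0.12657539288468836)]
rack [ 0.67246    -0.01129953  0.05      ]
rack [ 0.67775137 -0.06485573  0.05      ]
rack [ 0.46253398 -0.08130971  0.05      ]
rack [ 0.45576666 -0.02586662  0.05      ]
wristcam in tool [ 0.07872785  0.00042838 -0.12412167] [[-9.26328679e-04  9.99998817e-01 -1.22768207e-03]
 [-9.52113315e-01 -1.25732630e-03 -3.05742790e-01]
 [-3.05743972e-01  8.85674131e-04  9.52113354e-01]] 71.3425483255037
```

>>> play_rows --pt "0.02 0.015 0 0 0 0" --pt "0.06 0.04 0 0 0 0" --pt "0.1 0.07 0 0 0 0" --pt "0.14 0.098 0 0 0 0" --pt "0.18 0.126 0 0 0 0" --pt "0.22 0.154 0 0 0 0" --pt "0.26 0.182 0 0 0 0" --pt "0.3 0.21 0 0 0 0" --pt "0.34 0.238 0 0 0 0" --pt "0.37 0.255 0 0 0 0"

```text
time_s: 1.15
position: [0.4626, 0.2435, 0.25]
orientation: [[0.956, -0.293, -0.0], [-0.293, -0.956, -0.0], [-0.0, 0.0, -1.0]]
ft_force: [0.8, 0.3, 0.1]
finger_gap: 0.0852
grip_force: 0.0
```

>>> play_rows --pt "0.035 0.025 0 0 0 -4" --pt "0.07 0.05 0 0 0 -8" --pt "0.105 0.075 0 0 0 -12" --pt "0.13 0.09 0 0 0 -16" --pt "0.143 0.097 0 0 0 -20" --pt "0.143 0.097 0 0 0 -22.5" --pt "0.143 0.097 0 0 0 -22.5" --pt "0.143 0.097 0 0 0 -22.5"

```text
time_s: 1.95
position: [0.57, 0.1116, 0.2497]
orientation: [[0.995, 0.096, -0.001], [0.096, -0.995, -0.0], [-0.001, 0.0, -1.0]]
ft_force: [-0.6, 0.7, -0.6]
finger_gap: 0.0852
grip_force: 0.0
```

```bash
python3 - <<'E'
from h import *
import pickle
s=sense(); print(s["position"],s["orientation"][:,0],s["qpos"])
c=get_image("wrist"); save(c,"pics/wbox.png"); pickle.dump(c,open("wbox.pkl","wb"))
E
```

```text
[0.57002242 0.11161144 0.24971923] [ 9.95391502e-01  9.58921505e-02 -6.73159201e-04] [ 4.71993157e-01  3.10347089e-01 -1.03890128e-01 -1.58536278e-04
 -1.15722552e+00  1.19490671e+00]
```

View pics/wbox.png

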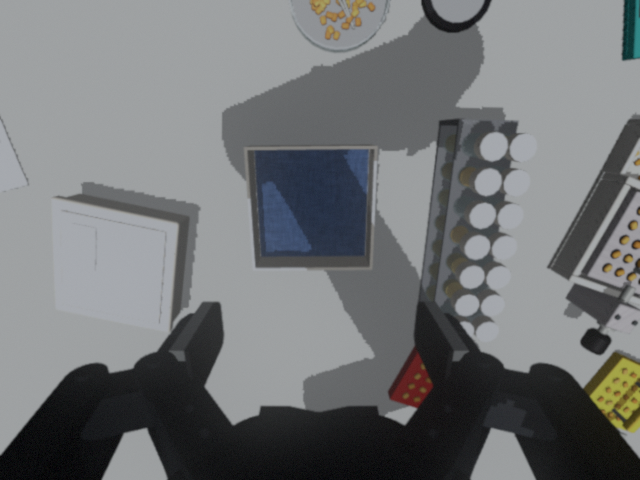

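The wrist view shows the open box with outer rim corners at about (246,147), (378,147), (374,269) and (254,269). The rack is at its right.

```bash
python3 - <<'E'
from h import *
import pickle
from scipy.optimize import least_squares
c=pickle.load(open("wbox.pkl","rb"))
im=c["image"][130:285,230:395,::-1]
cv2.imwrite("pics/wboxc.png",cv2.resize(im,None,fx=4,fy=3.8,interpolation=2))
px=np.array([(246,147),(378,147),(374,269),(254,269)],float)
L=.065*np.array([(1,1),(1,-1),(-1,-1),(-1,1)])
def P(q):
    C,S=np.cos(q[2]),np.sin(q[2]); w=L@np.array([[C,S],[-S,C]])+q[:2]; return np.c_[w,np.full(4,.038)]
r=least_squares(lambda q:(proj(c,P(q))-px).ravel(),[.57,.112,.09]); print(r.x,np.degrees(r.x[2]),r.fun.round(1))
print([onz(c,p,.038).round(4) for p in px])
E
```

```text
[0.57079868 0.11656488 0.10047839] 5.75698775214597 [-0.5 -0.3  1.1 -1.1 -0.7  0.6 -0.1  1.2]
[array([0.6287, 0.1873, 0.038 ]), array([0.6408, 0.0594, 0.038 ]), array([0.5134, 0.0447, 0.038 ]), array([0.5011, 0.1747, 0.038 ])]
```

View pics/wboxc.png

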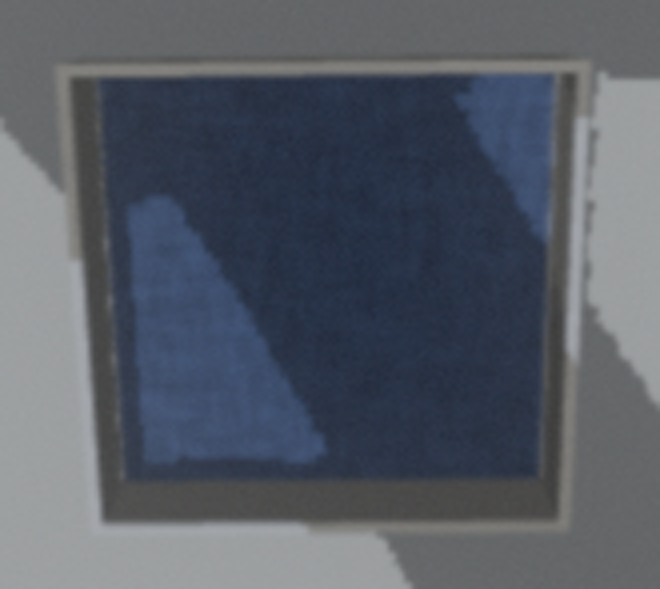

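>>> play_rows --pt "-0.01 0.02 0 0 0 1.6" --pt "-0.03 0.06 0 0 0 3.2" --pt "-0.05 0.1 0 0 0 4.8" --pt "-0.07 0.14 0 0 0 6.4" --pt "-0.09 0.18 0 0 0 8" --pt "-0.105 0.22 0 0 0 9.6" --pt "-0.115 0.26 0 0 0 11.2" --pt "-0.118 0.3 0 0 0 12.8" --pt "-0.12 0.325 0 0 0 14.4" --pt "-0.12 0.34 0 0 0 16.2"

```text
time_s: 3.0
position: [0.4827, -0.2402, 0.2501]
orientation: [[0.982, -0.189, -0.0], [-0.189, -0.982, -0.0], [-0.0, 0.0, -1.0]]
ft_force: [-0.0, -0.1, 0.4]
finger_gap: 0.0852
grip_force: 0.0
```

>>> play_rows --pt "0 0 0.015 0 0 0" --pt "0 0 0.04 0 0 0" --pt "0 0 0.05 0 0 0" --pt "0 0 0.05 0 0 0" --pt "0 0 0.05 0 0 0"

```text
time_s: 3.5
position: [0.4842, -0.2383, 0.2008]
orientation: [[0.983, -0.184, 0.001], [-0.184, -0.983, -0.001], [0.001, 0.001, -1.0]]
ft_force: [0.8, 0.2, 0.6]
finger_gap: 0.0855
grip_force: 0.0
```

```bash
python3 - <<'E'
from h import *
import pickle
s=sense(); print(s["position"],s["orientation"][:,0],s["qpos"])
c=get_image("wrist"); save(c,"pics/wknob.png"); pickle.dump(c,open("wknob.pkl","wb"))
E
```

```text
[ 0.48422717 -0.23827821  0.20080881] [ 9.82926391e-01 -1.83996663e-01  9.68072836e-04] [-1.56376707e-01  2.82262923e-01 -2.75982603e-01  6.64557073e-04
 -1.01159859e+00  1.54176940e+00]
```

View pics/wknob.png

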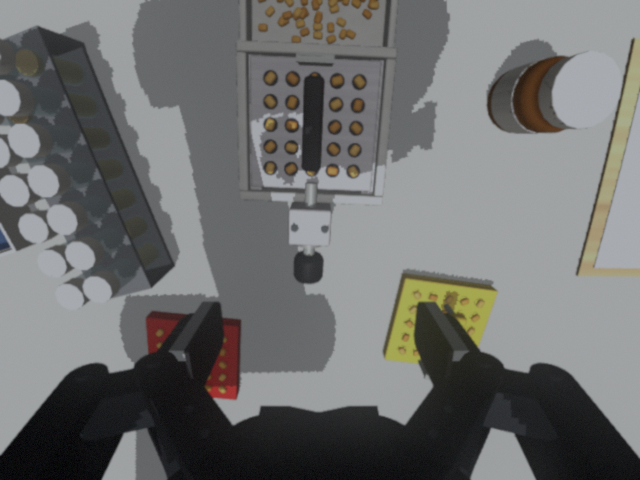

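The bolt knob is at about (308,267), with its block at (310,225). The board handle runs from (314,75) to (312,170), and its tab is at (315,58). The jar is at the right, the rack at the left.

```bash
python3 - <<'E'
from h import *
import pickle
from scipy.optimize import least_squares
c=pickle.load(open("wbox.pkl","rb"))
L=np.array([(65,65,38),(65,-65,38),(-65,-65,38),(-65,65,38),(-62,62,6),(-62,-62,6)])/1e3
px=np.array([(244.5,146.8),(377.8,146),(372.8,269.5),(254,270),(260.5,256.3),(365,256.3)])
def T(q,L):
    C,S=np.cos(q[2]),np.sin(q[2]); return np.c_[L[:,:2]@np.array([[C,S],[-S,C]])+q[:2],L[:,2]]
def fit(c,L,px,q0):
    r=least_squares(lambda q:(proj(c,T(q,L))-px).ravel(),q0,loss="soft_l1"); print(r.x.round(4),np.degrees(r.x[2]).round(2),r.fun.round(1)); return r.x
fit(c,L,px,[.57,.112,.1])
w=pickle.load(open("wknob.pkl","rb"))
# handle top ends, tray outer near corners (z40), knob top
L=np.array([(32,0,82),(-32,0,82),(-62,62,40),(-62,-62,40)])/1e3
px=np.array([(315,75),(312,171),(240,199),(383,205)])
q=fit(w,L,px,[.57,-.25,-.18])
print("knob->",T(q,np.array([[-.114,0,.053]])), proj(w,T(q,np.array([[-.114,0,.066],[-.126,0,.066],[-.102,0,.066]]))))
for p in((308,267),): print(onz(w,p,.06))
im=w["image"][40:300,225:400,::-1]; cv2.imwrite("pics/wk.png",cv2.resize(im,None,fx=2.3,fy=2.3,interpolation=2))
E
```

```text
[0.5709 0.1175 0.1013] 5.81 [ 0.  -0.2  0.3 -0.4 -0.3 -0.1 -0.9  0.1 -0.   0.8  0.9  0.1]
[ 0.5675 -0.2511 -0.2256] -12.93 [ 0.2 -0.1 -0.1  0.8 -0.1 -0.1 -0.  -0.6]
knob-> [[ 0.45633968 -0.22559589  0.053     ]] [[308.93760372 268.89066954]
 [308.50335574 281.96731317]
 [309.38496972 255.45553542]]
[ 0.45576985 -0.22451049  0.06      ]
```

View pics/wk.png

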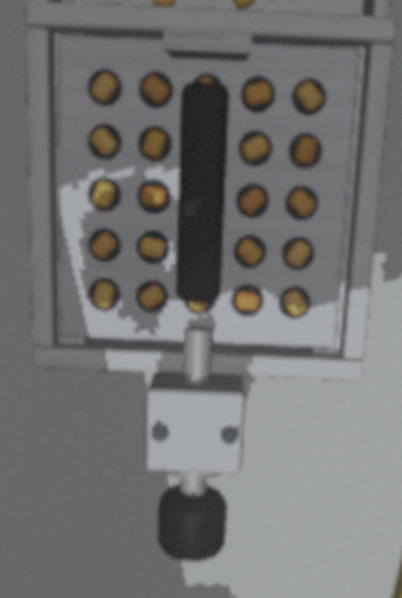

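>>> play_rows --jaw 0.055 --pt "-0.01 -0.002 0 0 0 1" --pt "-0.025 -0.005 0.01 0 0 2.2" --pt "-0.032 -0.007 0.03 0 0 2.2" --pt "-0.032 -0.007 0.055 0 0 2.2" --pt "-0.032 -0.007 0.08 0 0 2.2" --pt "-0.032 -0.007 0.105 0 0 2.2" --pt "-0.032 -0.007 0.125 0 0 2.2" --pt "-0.032 -0.007 0.14 0 0 2.2" --pt "-0.032 -0.007 0.148 0 0 2.2" --pt "-0.032 -0.007 0.148 0 0 2.2"

```text
time_s: 4.55
position: [0.4531, -0.2254, 0.0518]
orientation: [[0.975, -0.223, -0.001], [-0.223, -0.975, 0.0], [-0.001, 0.0, -1.0]]
ft_force: [-0.7, -0.2, -0.2]
finger_gap: 0.0551
grip_force: 0.0
```

>>> play_rows --jaw 0.0 --grip_force 50 --pt "0 0 0 0 0 0" --pt "0 0 0 0 0 0" --pt "0 0 0 0 0 0" --pt "0 0 0 0 0 0" --pt "0 0 0 0 0 0" --pt "0 0 0 0 0 0" --pt "0 0 0 0 0 0" --pt "0 0 0 0 0 0"

```text
time_s: 5.35
position: [0.455, -0.2241, 0.0535]
orientation: [[0.975, -0.223, 0.004], [-0.223, -0.975, 0.001], [0.004, -0.002, -1.0]]
ft_force: [0.6, 11.5, 3.9]
finger_gap: 0.0243
grip_force: 48.9
```

>>> play_rows --pt "0 -0.001 0 0 0 0" --pt "-0.003 -0.001 0 0 0 0" --pt "-0.006 -0.001 0 0 0 0" --pt "-0.009 -0.001 0 0 0 0" --pt "-0.012 -0.001 0 0 0 0" --pt "-0.015 -0.001 0 0 0 0" --pt "-0.018 -0.001 0 0 0 0" --pt "-0.021 -0.001 0 0 0 0" --pt "-0.023 -0.001 0 0 0 0" --pt "-0.023 -0.001 0 0 0 0"

```text
time_s: 6.35
position: [0.4367, -0.2197, 0.0536]
orientation: [[0.975, -0.222, 0.013], [-0.222, -0.975, -0.002], [0.013, -0.001, -1.0]]
ft_force: [7.8, 3.7, -2.4]
finger_gap: 0.0239
grip_force: 49.2
```

>>> play_rows --pt "-0.002 0 0 0 0 0" --pt "-0.004 0 0 0 0 0" --pt "-0.006 0 0 0 0 0" --pt "-0.007 0 0 0 0 0" --pt "-0.007 0 0 0 0 0" --pt "-0.007 0 0 0 0 0"

```text
time_s: 6.95
position: [0.435, -0.2192, 0.0539]
orientation: [[0.975, -0.22, 0.023], [-0.22, -0.975, -0.004], [0.023, -0.001, -1.0]]
ft_force: [17.8, -1.4, -14.6]
finger_gap: 0.0241
grip_force: 50.0
```

>>> play_rows --jaw 0.055 --pt "0.001 0 0 0 0 0" --pt "0.001 0 0 0 0 0" --pt "0.001 0 0 0 0 0" --pt "0.001 0 0 0 0 0" --pt "0.001 0 0 0 0 0" --pt "0.001 0 0 0 0 0"

```text
time_s: 7.55
position: [0.4253, -0.2183, 0.0521]
orientation: [[0.975, -0.222, -0.0], [-0.222, -0.975, 0.0], [-0.0, 0.0, -1.0]]
ft_force: [-0.3, -0.0, 0.2]
finger_gap: 0.0546
grip_force: 0.0
```

>>> play_rows --pt "0 0 -0.01 0 0 0" --pt "0 0 -0.03 0 0 0" --pt "0 0 -0.055 0 0 0" --pt "0 0 -0.08 0 0 0" --pt "0.03 0 -0.09 0 0 0" --pt "0.06 0 -0.095 0 0 0" --pt "0.08 0 -0.095 0 0 0" --pt "0.085 0 -0.095 0 0 0" --pt "0.085 0 -0.095 0 0 0"

```text
time_s: 8.45
position: [0.5083, -0.2371, 0.147]
orientation: [[0.975, -0.223, -0.0], [-0.223, -0.975, 0.0], [-0.001, -0.0, -1.0]]
ft_force: [0.0, 0.1, 0.6]
finger_gap: 0.0551
grip_force: 0.0
```

```bash
python3 - <<'E'
from h import *
import pickle
s=sense(); print(s["position"],s["orientation"])
c=get_image("wrist"); save(c,"pics/w3.png"); pickle.dump(c,open("w3.pkl","wb"))
E
```

```text
[ 0.50834225 -0.23707488  0.14701722] [[ 9.74924382e-01 -2.22535889e-01 -4.76603580e-04]
 [-2.22535803e-01 -9.74924492e-01  2.26883806e-04]
 [-5.15142293e-04 -1.15133194e-04 -9.99999861e-01]]
```

View pics/w3.png

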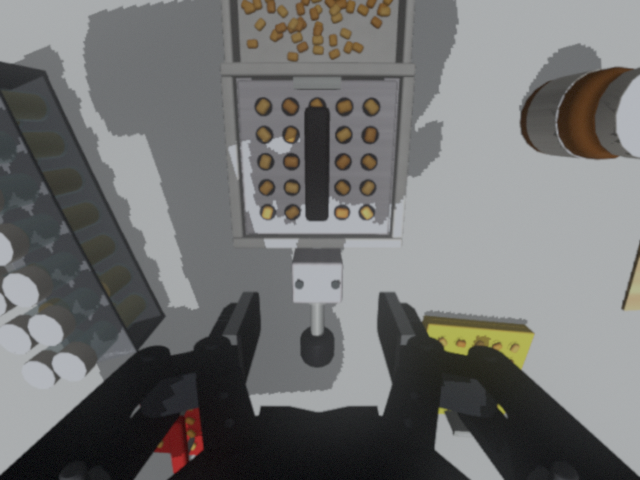

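The bolt is drawn: its pin has gone from the rim and the knob sits at (317,345) with a long rod. The handle runs from (317,107) to (317,220).

```bash
python3 - <<'E'
from h import *
import pickle
w=pickle.load(open("w3.pkl","rb")); s=sense()
a,b=onz(w,(317,107),.082),onz(w,(317,220.5),.080); print(a,b,np.linalg.norm(a-b),np.degrees(np.arctan2(*(a-b)[1::-1])))
m=(a+b)/2; m[2]=.078; print(m,s["orientation"].T@(m-s["position"]))
k=onz(w,(317,343),.06); print("knob",k,"dist",np.linalg.norm((k-m)[:2]))
E
```

```text
[ 0.59808431 -0.25733317  0.082     ] [ 0.53701927 -0.24325114  0.08      ] 0.06269962066203674 -12.985798625120562
[ 0.56755179 -0.25029216  0.078     ] [ 0.06157709 -0.00026816  0.06876362]
knob [ 0.44095574 -0.22102805  0.06      ] dist 0.12993439798300893
```

```bash
python3 - <<'E'
from h import *
import pickle
w=pickle.load(open("w3.pkl","rb")); w2=pickle.load(open("wknob.pkl","rb"))
q=np.array([.5675,-.2505]);t=np.radians(-12.95);d=np.array([np.cos(t),np.sin(t)])
def P(x,z): return np.r_[q+d*x,z]
for n,c,bs in(("before",w2,(0,)),("now",w,(.016,.019,.022))):
    for b in bs: print(n,b,proj(c,[P(-.102-b,.066),P(-.126-b,.053),P(-.126-b,.064),P(-.062,.068),P(-.092,.068)]).round(1).tolist())
im=w["image"][235:375,280:355,::-1]; im=cv2.resize(im,None,fx=4,fy=4,interpolation=2)
for i in range(14): cv2.putText(im,str(235+10*i),(0,40*i+4),0,.4,(0,0,255),1)
i2=cv2.resize(w2["image"][200:300,280:340,::-1],None,fx=4,fy=4,interpolation=2)
for i in range(10): cv2.putText(i2,str(200+10*i),(0,40*i+4),0,.4,(0,0,255),1)
o=np.zeros((560,540,3),np.uint8); o[:,:300]=im; o[:400,300:]=i2
cv2.imwrite("pics/kn.png",np.clip(o*1.6,0,255).astype(np.uint8))
E
```

```text
before 0 [[308.6, 255.5], [308.2, 275.8], [307.8, 281.0], [310.1, 208.6], [308.9, 244.8]]
now 0.016 [[317.5, 333.8], [317.5, 350.9], [317.5, 360.0], [317.4, 261.5], [317.5, 302.6]]
now 0.019 [[317.5, 337.4], [317.5, 354.1], [317.5, 363.4], [317.4, 261.5], [317.5, 302.6]]
now 0.022 [[317.5, 341.0], [317.5, 357.4], [317.5, 366.7], [317.4, 261.5], [317.5, 302.6]]
```

View pics/kn.png

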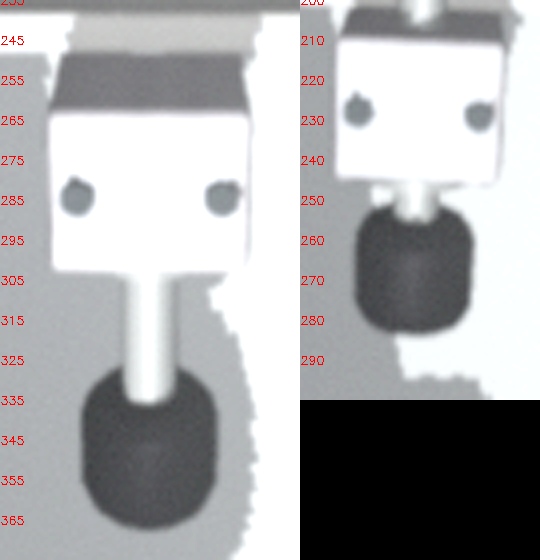

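The knob outline at row 367 matches a bolt travel of about 22 mm, and the pull ended hard on the stop at 18 N. Now the handle.

>>> play_rows --pt "0.01 0 0 0 0 0" --pt "0.035 0 0 0 0 0" --pt "0.055 0 0.005 0 0 0" --pt "0.0615 0 0.02 0 0 0" --pt "0.0615 0 0.04 0 0 0" --pt "0.0615 0 0.055 0 0 0" --pt "0.0615 0 0.064 0 0 0" --pt "0.0615 0 0.069 0 0 0" --pt "0.0615 0 0.069 0 0 0" --pt "0.0615 0 0.069 0 0 0"

```text
time_s: 9.5
position: [0.5686, -0.2509, 0.0786]
orientation: [[0.975, -0.222, 0.001], [-0.222, -0.975, -0.0], [0.001, 0.0, -1.0]]
ft_force: [-0.3, 0.5, -0.3]
finger_gap: 0.055
grip_force: 0.0
```

>>> play_rows --jaw 0.0 --grip_force 60 --pt "0 0 0 0 0 0" --pt "0 0 0 0 0 0" --pt "0 0 0 0 0 0" --pt "0 0 0 0 0 0" --pt "0 0 0 0 0 0" --pt "0 0 0 0 0 0" --pt "0 0 0 0 0 0" --pt "0 0 0 0 0 0"

```text
time_s: 10.3
position: [0.5688, -0.2507, 0.0788]
orientation: [[0.975, -0.222, 0.001], [-0.222, -0.975, -0.0], [0.001, -0.0, -1.0]]
ft_force: [-1.2, 2.5, 5.5]
finger_gap: 0.0127
grip_force: 59.8
```

>>> play_rows --pt "0 0 -0.003 0 0 0" --pt "0 0 -0.008 0 0 0" --pt "0 0 -0.014 0 0 0" --pt "0 0 -0.02 0 0 0" --pt "0 0 -0.025 0 0 0" --pt "0 0 -0.025 0 0 0" --pt "0 0 -0.025 0 0 0"

```text
time_s: 11.0
position: [0.5683, -0.2507, 0.1031]
orientation: [[0.975, -0.222, 0.0], [-0.222, -0.975, 0.0], [0.0, -0.0, -1.0]]
ft_force: [0.6, -0.6, -4.0]
finger_gap: 0.0126
grip_force: 58.6
```

```bash
python3 - <<'E'
from h import *
c=get_image("wrist"); save(c,"pics/w4.png"); s=sense(); print(s["position"],s["ft_force"],s["torque"])
E
```

```text
[ 0.56813875 -0.25069362  0.10286308] [-0.60160874  0.67890092 -4.44856779] [ 0.01480466 -0.01152425  0.0196141 ]
```

View pics/w4.png

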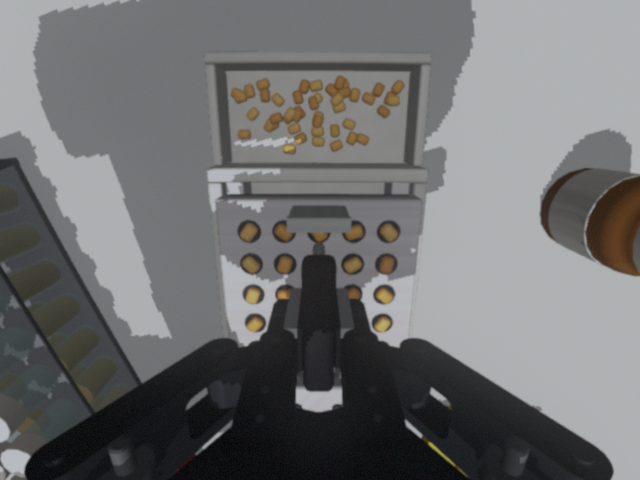

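The board is lifted level off the tray, handle at (318,320) in the pads, tab clear at (320,215). Next I raise it and carry it across.

>>> play_rows --pt "0 0 -0.006 0 0 0" --pt "0 0 -0.02 0 0 0" --pt "0 0 -0.036 0 0 0" --pt "0 0 -0.052 0 0 0" --pt "0 0 -0.068 0 0 0" --pt "0 0 -0.082 0 0 0" --pt "0 0 -0.092 0 0 0" --pt "0 0 -0.097 0 0 0" --pt "0 0 -0.097 0 0 0"

```text
time_s: 11.95
position: [0.5687, -0.2508, 0.2011]
orientation: [[0.975, -0.222, 0.002], [-0.222, -0.975, -0.0], [0.002, -0.0, -1.0]]
ft_force: [0.6, 0.6, -4.4]
finger_gap: 0.0128
grip_force: 58.6
```

>>> play_rows --pt "-0.0011 -0.005 0 0 0 -0.3" --pt "-0.0033 -0.015 0 0 0 -0.8" --pt "-0.0066 -0.03 0 0 0 -1.6" --pt "-0.011 -0.05 0 0 0 -2.6" --pt "-0.0165 -0.075 0 0 0 -3.9" --pt "-0.022 -0.1 0 0 0 -5.2" --pt "-0.0275 -0.125 0 0 0 -6.5" --pt "-0.033 -0.15 0 0 0 -7.8" --pt "-0.0385 -0.175 0 0 0 -9.1" --pt "-0.044 -0.2 0 0 0 -10.4"

```text
time_s: 12.95
position: [0.5694, -0.0437, 0.1998]
orientation: [[0.999, -0.04, -0.001], [-0.04, -0.999, 0.0], [-0.001, -0.0, -1.0]]
ft_force: [0.2, 0.2, -3.6]
finger_gap: 0.0126
grip_force: 58.6
```

```bash
python3 - <<'E'
from h import *
s=sense(); R=s["orientation"]; print(s["position"],s["ft_force"],s["finger_gap"])
yaw=np.degrees(np.arctan2(R[1,0],R[0,0])); print(yaw, 5.7-yaw, R.T@(np.array([.571,.1165,s["position"][2]])-s["position"]))
E
```

```text
[ 0.5693703  -0.04374624  0.19977836] [ 0.1593789   0.17781219 -3.64205547] 0.012595392929549594
-2.300262871723874 8.000262871723875 [-4.80331346e-03 -1.60182525e-01  1.17558329e-05]
```

>>> play_rows --pt "-0.001 -0.025 0 0 0 -1.2" --pt "-0.002 -0.05 0 0 0 -2.4" --pt "-0.0027 -0.075 0 0 0 -3.6" --pt "-0.0035 -0.1 0 0 0 -4.8" --pt "-0.0042 -0.123 0 0 0 -6" --pt "-0.0048 -0.141 0 0 0 -7" --pt "-0.0053 -0.154 0 0 0 -7.7" --pt "-0.0055 -0.161 0 0 0 -8.1" --pt "-0.0055 -0.1623 0 0 0 -8.1" --pt "-0.0055 -0.1623 0 0 0 -8.1"

```text
time_s: 13.95
position: [0.5713, 0.116, 0.1999]
orientation: [[0.995, 0.098, -0.0], [0.098, -0.995, -0.0], [-0.0, 0.0, -1.0]]
ft_force: [0.2, -0.5, -4.3]
finger_gap: 0.0131
grip_force: 58.6
```

```bash
python3 - <<'E'
from h import *
import pickle
s=sense(); R=s["orientation"]; print(s["position"],np.degrees(np.arctan2(R[1,0],R[0,0])))
from scipy.optimize import least_squares
# fit blotter/box in initial top & scene images by blue mask; corners via minAreaRect-like quad
for n in("top","scene","wbox"):
    c=pickle.load(open(n+".pkl","rb")); hsv=cv2.cvtColor(c["image"],cv2.COLOR_RGB2HSV)
    m=cv2.inRange(hsv,(100,90,20),(130,255,255)); k,l,st,ce=cv2.connectedComponentsWithStats(m)
    u=proj(c,[[.571,.1165,.006]])[0]; i=1+np.argmin(np.hypot(*(ce[1:]-u).T)+(st[1:,4]<200)*1e4)
    h=cv2.convexHull(cv2.findContours((l==i).astype(np.uint8),0,1)[0][0])[:,0]
    q=cv2.approxPolyN(h.reshape(-1,1,2),4)[0] if hasattr(cv2,"approxPolyN") else h
    print(n,st[i],np.ravel(q).tolist())
    # predicted: visible blotter corners and rim inner corners for (.571,.1165,5.8deg)
    for ctr in((.571,.1165),(.571,.1125)):
        t=np.radians(5.8);C,S=np.cos(t),np.sin(t);L=.062*np.array([(1,1),(1,-1),(-1,-1),(-1,1)])@np.array([[C,S],[-S,C]])+ctr
        print(ctr,[proj(c,np.c_[L,np.full(4,z)]).round(1).tolist() for z in(.006,.038)])
E
```

```text
[0.57126232 0.11603383 0.19988431] 5.632265095968153
top [ 220  228   57   57 2640] [276, 278, 224, 285, 219, 234, 270, 227]
(0.571, 0.1165) [[[217.5, 232.8], [273.3, 225.9], [279.3, 281.3], [222.2, 288.5]], [[214.3, 229.5], [271.8, 222.4], [278.0, 279.5], [219.1, 286.9]]]
(0.571, 0.1125) [[[219.3, 232.8], [275.1, 225.9], [281.2, 281.3], [224.1, 288.4]], [[216.1, 229.5], [273.6, 222.4], [279.9, 279.5], [221.0, 286.8]]]
scene [346 272  54  32 934] [387, 304, 345, 289, 360, 272, 400, 285]
(0.571, 0.1165) [[[383.8, 315.4], [335.5, 297.7], [358.4, 270.1], [404.4, 285.8]], [[384.9, 304.6], [336.0, 287.1], [359.1, 259.8], [405.8, 275.4]]]
(0.571, 0.1125) [[[382.2, 314.7], [334.1, 297.1], [357.0, 269.6], [403.0, 285.2]], [[383.4, 303.9], [334.6, 286.5], [357.7, 259.3], [404.3, 274.8]]]
wbox [  260   150   108   105 10221] [363, 254, 266, 254, 253, 151, 367, 150]
(0.571, 0.1165) [[[254.8, 148.2], [371.0, 147.4], [366.7, 256.4], [261.4, 257.1]], [[248.8, 149.7], [376.0, 148.8], [370.8, 266.8], [256.6, 267.5]]]
(0.571, 0.1125) [[[258.5, 148.6], [374.7, 147.8], [370.1, 256.7], [264.7, 257.4]], [[252.9, 150.1], [380.0, 149.2], [374.5, 267.2], [260.3, 267.9]]]
```

>>> play_rows --pt "0 -0.001 0.005 0 0 -0.1" --pt "0 -0.001 0.015 0 0 -0.1" --pt "0 -0.001 0.03 0 0 -0.1" --pt "0 -0.001 0.047 0 0 -0.1" --pt "0 -0.001 0.064 0 0 -0.1" --pt "0 -0.001 0.08 0 0 -0.1" --pt "0 -0.001 0.092 0 0 -0.1" --pt "0 -0.001 0.1 0 0 -0.1" --pt "0 -0.001 0.1 0 0 -0.1"

```text
time_s: 14.85
position: [0.5706, 0.1168, 0.0986]
orientation: [[0.995, 0.1, -0.003], [0.1, -0.995, -0.001], [-0.003, 0.001, -1.0]]
ft_force: [-1.5, -0.2, -3.6]
finger_gap: 0.013
grip_force: 58.6
```

>>> play_rows --pt "0 0 0.004 0 0 0" --pt "0 0 0.009 0 0 0" --pt "0 0 0.014 0 0 0" --pt "0 0 0.019 0 0 0" --pt "0 0 0.024 0 0 0" --pt "0 0 0.028 0 0 0" --pt "0 0 0.031 0 0 0" --pt "0 0 0.033 0 0 0" --pt "0 0 0.033 0 0 0" --pt "0 0 0.033 0 0 0"

```text
time_s: 15.85
position: [0.5714, 0.1174, 0.0671]
orientation: [[0.995, 0.1, 0.0], [0.1, -0.995, 0.0], [0.0, -0.0, -1.0]]
ft_force: [-0.1, -0.2, -4.0]
finger_gap: 0.0127
grip_force: 58.7
```

```bash
python3 - <<'E'
from h import *
import pickle
s=sense(); R=s["orientation"]; print(s["position"],s["ft_force"],s["torque"],s["joint_vel"].round(3),np.degrees(np.arctan2(R[1,0],R[0,0])))
C=[get_image("wrist") for _ in range(4)]; im=np.mean([c["image"].astype(float) for c in C],0); c=C[-1]; c["image"]=im.astype(np.uint8); save(c,"pics/fin.png"); pickle.dump(c,open("fin.pkl","wb"))
t=np.radians(5.7);M=np.array([[np.cos(t),np.sin(t)],[-np.sin(t),np.cos(t)]])
def P(x,y,z,o=(.571,.117)): return np.r_[np.array([x,y])@M+o,z]
# gray level profiles across the side walls (along box y) at board-top height region visible ahead of the gripper
for x in(.035,.045):
    g=im.mean(2); ys=np.arange(-.072,.0721,.002)
    print(x,[(int(round(y*1e3)),int(cv2.remap(g.astype(np.float32),*[np.array([[v]],np.float32) for v in proj(c,P(x,y,.034))[0]],1)[0,0])) for y in ys])
for y in(-.035,.035):
    xs=np.arange(.03,.0721,.002)
    print(y,[(int(round(x*1e3)),int(cv2.remap(g.astype(np.float32),*[np.array([[v]],np.float32) for v in proj(c,P(x,y,.034))[0]],1)[0,0])) for x in xs])
E
```

```text
[0.5713906  0.11742727 0.06711364] [-0.05902412 -0.22673727 -3.9980898 ] [-0.0641995   0.04143144  0.00399617] [-0.002 -0.002  0.002  0.001  0.001 -0.002] 5.760633235012578
0.035 [(-72, 129), (-70, 129), (-68, 128), (-66, 128), (-64, 153), (-62, 127), (-60, 83), (-58, 82), (-56, 82), (-54, 81), (-52, 81), (-50, 99), (-48, 134), (-46, 134), (-44, 133), (-42, 133), (-40, 113), (-38, 47), (-36, 96), (-34, 112), (-32, 91), (-30, 53), (-28, 129), (-26, 131), (-24, 131), (-22, 57), (-20, 94), (-18, 90), (-16, 98), (-14, 119), (-12, 119), (-10, 120), (-8, 119), (-6, 120), (-4, 119), (-2, 119), (0, 119), (2, 119), (4, 119), (6, 118), (8, 119), (10, 118), (12, 118), (14, 118), (16, 90), (18, 95), (20, 81), (22, 68), (24, 129), (26, 129), (28, 124), (30, 55), (32, 97), (34, 109), (36, 90), (38, 41), (40, 119), (42, 129), (44, 129), (46, 129), (48, 129), (50, 86), (52, 66), (54, 79), (56, 81), (58, 81), (60, 81), (62, 81), (64, 81), (66, 139), (68, 148), (70, 126), (72, 126)]
0.045 [(-72, 128), (-70, 128), (-68, 128), (-66, 128), (-64, 153), (-62, 127), (-60, 80), (-58, 80), (-56, 80), (-54, 80
[... 470 characters left out ...]
, 128), (34, 128), (36, 128), (38, 127), (40, 128), (42, 128), (44, 128), (46, 128), (48, 128), (50, 80), (52, 66), (54, 81), (56, 82), (58, 82), (60, 83), (62, 82), (64, 82), (66, 141), (68, 148), (70, 127), (72, 127)]
-0.035 [(30, 107), (32, 112), (34, 116), (36, 96), (38, 56), (40, 131), (42, 131), (44, 129), (46, 131), (48, 123), (50, 74), (52, 70), (54, 68), (56, 73), (58, 71), (60, 67), (62, 147), (64, 155), (66, 92), (68, 122), (70, 126), (72, 126)]
0.035 [(30, 107), (32, 111), (34, 111), (36, 93), (38, 53), (40, 125), (42, 126), (44, 126), (46, 128), (48, 121), (50, 76), (52, 65), (54, 68), (56, 72), (58, 71), (60, 71), (62, 149), (64, 147), (66, 93), (68, 125), (70, 127), (72, 127)]
```

In one plane the wrist image shows the board edges at −50/+50 mm and the rim's inner faces at −62/+65 mm. So the board needs about 2 mm along +y and 1 mm down; x and yaw are right.

>>> play_rows --pt "0 -0.0005 0 0 0 0" --pt "0 -0.001 0.0003 0 0 0" --pt "0 -0.0015 0.0006 0 0 0" --pt "0 -0.002 0.001 0 0 0" --pt "0 -0.002 0.001 0 0 0" --pt "0 -0.002 0.001 0 0 0" --pt "0 -0.002 0.001 0 0 0" --pt "0 -0.002 0.001 0 0 0" --pt "0 -0.002 0.001 0 0 0" --pt "0 -0.002 0.001 0 0 0"

```text
time_s: 17.05
position: [0.5711, 0.1193, 0.0661]
orientation: [[0.995, 0.1, 0.0], [0.1, -0.995, 0.0], [0.0, -0.0, -1.0]]
ft_force: [0.5, -0.2, -5.8]
finger_gap: 0.0129
grip_force: 58.7
```

```bash
python3 - <<'E'
from h import *
from station import job_done
s=sense(); print(s["position"],s["ft_force"],s["joint_vel"].round(3),s["grip_force"])
print(job_done())
E
```

```text
[0.57108962 0.11933903 0.06605151] [ 0.52366403 -0.24361327 -5.83326372] [ 0.002  0.001  0.    -0.001  0.001 -0.001] 58.6718487739563
the job is handed in; nothing more can be done
None
```

The job is handed in, with no verdict returned: by my measurements the bolt is out at its stop and the board is held level and still in the open box, within about 1 mm of centre, square to its walls and roughly 11 mm above the blotter.

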